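Clear the spanner off the gear housing and slide its cover on

TASK

A spanner has been left lying across the open gear housing: take it off and lay it flat in the shallow steel tool tray first. Then, without lifting it, slide the square cover plate from its timber block across onto the housing until it lies square against the raised back wall with its edges flush with the housing's sides all round. Leave the round flange on the other block where it is.

Things in the scene. Friction and masses are not known exactly. Their poses are not given: they have to be found in the camera images.
- seat (a point): Centre of the open top of the fixed grey gear housing, at rim height, 70 mm above the bench. Rim 120 x 120 mm, walls 12 mm wide; opening 96 x 96 mm, 48 mm deep, gears inside at least 30 mm below the rim. x points to the raised back wall (away from the robot), y along it, z up. With the cover properly on, its origin is at this point, its edges flush with the rim.
- back_wall (a point): Top middle of the housing's raised back wall, on its inner face, 60 mm along x from the seat; same axes as the seat. The wall is 14 mm thick, 120 mm long and rises 14 mm above the rim: the stop for the cover's far edge.
- block_left (a point): Top centre of the fixed timber block on the seat's +y side, 124 mm from the seat. Same axes as the seat. The flat top is 130 (x) x 120 (y) mm, level with the rim, with a 4 mm gap to the housing.
- block_right (a point): The same for the timber block on the seat's -y side. The cover lies on one of these two blocks, the flange on the other.
- cover: Square flat aluminium plate, 120 x 120 x 16 mm, with a 2 mm high round centre cap and four dark bolt-hole marks; about 0.45 kg, loose. Origin: centre of its underside, x and y along its edges, z up. Lies on either block, about 20 mm clear of the rim, a little turned and 12 to 26 mm nearer the robot than flush, overhanging the block's outer end. Too wide to grip; takes 2 to 6 N to slide.
- spanner: Small steel combination spanner, 125 mm long, 10 mm thick, about 0.1 kg, loose. Starts flat across the housing rim, roughly along the seat's y. Origin: middle of its shank, on the underside; x along its length (ring end 25 mm wide at -x, open jaw 26 mm wide at +x), z up. The shank is 16 mm wide and free to grip from x = -35 to +35 mm.
- tray: Shallow open steel tool tray, 240 (x) x 150 (y) x 32 mm high, walls and floor 4 mm thick; fixed, left or right of the housing (a 60 mm high cardboard carton is on the other side). Origin: centre of its underside, z up. Two brass bushes, up to 30 mm wide and 22 mm tall, stand near (-90, +45) and (+90, -45) mm; the middle is free.
- flange: Round steel flange, 104 mm diameter, 12 mm thick, with a 56 to 60 mm wide hub, 30 mm tall in all; loose, on the block that does not hold the cover, about 25 mm clear of the rim. To be left alone. Origin: centre of its underside.
Mind the look-alikes: they are no part of the job. There is more than one size of the cover; the job needs the smaller. There is more than one size of the spanner; the one meant has the size given above.

How it is judged:
By the outcome, as a careful person would: the job done as asked, in the order asked, and still so for the second after the job is handed in, with the robot touching nothing.
It also fails if it takes over 64 s, if anything falls off the work surface, if the arm or the gripper's body presses on something with over 40 N, if the wrist force passes 120 N, or if a joint passes its speed limit or range.

ROBOT

A 6-joint arm with a two-finger parallel gripper is mounted at the origin on the work surface. World frame = base frame: x ahead of the robot, y to its left, z up, the work surface at z = 0. Lengths are in m, angles in degrees, forces in N, time in s.
With the tool pointing down it reaches from about 0.4 to 0.925 m from the base axis. Payload 12.5 kg.
Tool frame: the origin (TCP) lies at the very end of the fingers, on their centre line; the grasp point (between the pads) lies arm.pinch_z behind it (arm.pinch_z is the distance from the TCP to the grasp point, in m); z points along the fingers, y is the line along which they close (so a half turn about z gives the same grasp; the last joint's range is limited). The gripper opens to 95 mm and grips with 3 to 60 N. Pads are 20 mm wide; open, the fingers measure 119 mm over their backs; the gripper's body (75 mm by 180 mm) begins 59 mm behind the grasp point.
Start: joints at [-73.488, 28.126, 89.318, -0, 62.55, -6.05], TCP at [0.24, -0.577, 0.215] pointing down, gripper open.
Joint ranges: [-177.58, 177.58], [-47.91, 125.51], [2.72, 160], [-65.01, 245.01], [3.68, 167.84], [-153.87, 153.87]. Speed limits (degrees/s): [127.2, 127.2, 159.86, 180, 180, 180].

INTERFACE

Orientations are given as [roll, pitch, yaw] about the fixed x, y, z axes, in that order (R = Rz(yaw) Ry(pitch) Rx(roll)).
In Python, from rig import arm gives the robot as it stands. The module is installed in compiled form; this text tells all that it offers.
- The arm moves only by the shell command python3 -m jog 'ROWS' [FORCE]. ROWS is a JSON object of lists of equal length, an entry for each row: "offset": the shift along the tool's x, y, z in m, a list of three; "spin": the turn about the tool's z in degrees; "hand": the finger opening in m, from 0 to 0.0951. A call has 1 to 8 rows; each row is the pose to reach, as a shift and turn from the pose commanded when the call began, along the tool's axes at that moment; what a row does not reach only later rows make up. A row lasts 1/8 s, in which the tool goes at most 62.5 mm and 10.7 degrees, less where a joint would pass 70% of its speed; a pose out of reach is approached as far as the arm can. A call with a gripper value outside its range is refused whole. The fingers move at their own pace and stop on an object; FORCE is the grip in N (left out, the last holds). Time passes only in rows, so rows that repeat a pose let the fingers close. It gives the time, the measured TCP pose, the force, the opening and the grip force at its end, in the units of the state.
- arm.get_state(): the state, without advancing time (a new reading comes with each control period).
- arm.capture(name): name is "scene" or "top"; returns the picture (400x640x3 uint8, red, green, blue); there is no depth.
- arm.camera_model(name): a dict with "fx", "fy", "cx", "cy" (pixels), "R" (3x3) and "t" (3): a world point X has camera coordinates R X + t. Camera axes: x right, y down, z forward; pixel columns grow to the right and rows downward; lengths in m; the calibration is good to about 2 mm. A picture is of the moment at which its call begins. camera_model takes no time and is no camera call.
- arm.sign_off(): hands the job in; it is judged then, once.
The state is a dict: "clock": time; "joint_pos": joint angles; "qd": joint speeds; "joint_efforts": joint torques, N m; "ee_pos": TCP position; "tcp_rot": TCP orientation; "ft_force": force on the tool from outside, world axes, zero at the start; "moment": the same for the moment, N m; "finger_gap": opening from 0.0 (shut) to 1.0 (fully open); "finger_force": force on a finger pad.
Only numpy, scipy, OpenCV 4.12 (cv2) and the standard library are available. Lean on these libraries where they do the work, as an engineer would, in place of code of your own. Each camera call takes 0.05 s, during which the arm holds its last target. There are 200 camera calls.

## Working session

There is one attempt and no reset: what is moved stays moved. The work goes in short steps, Python scripts to look and compute and a shell command to move; the robot and the scene stay as the last step left them, time stands still between calls to the robot, and variables do not carry over. Pictures are saved under pics/ and viewed, at most 10 in all, crops included, and the job is handed in when it is done.

```bash
mkdir -p pics
python3 - <<'E'
from rig import arm
import cv2,numpy as np
for n in("scene","top"):
    im=arm.capture(n); cv2.imwrite(f"pics/{n}0.png",im[...,::-1]); print(n,arm.camera_model(n))
s=arm.get_state();print(s,arm.pinch_z)
E
```

```text
scene {'fx': 378.3100176254225, 'fy': 378.3100176254225, 'cx': 315.8170800998866, 'cy': 193.19535907382956, 'R': array([[-0.61751915,  0.78631927,  0.01929003],
       [ 0.57315458,  0.46663966, -0.67360318],
       [-0.53866865, -0.4049067 , -0.73884142]]), 't': array([ 0.32572199, -0.24977579,  1.5281905 ])}
top {'fx': 493.75291282752846, 'fy': 493.75291282752846, 'cx': 308.64522270728196, 'cy': 198.41910893249215, 'R': array([[ 1.77775597e-02, -9.99838598e-01,  2.59543126e-03],
       [-9.95648505e-01, -1.79404357e-02, -9.14450426e-02],
       [ 9.14768463e-02, -9.58467553e-04, -9.95806742e-01]]), 't': array([-0.01523901,  0.54505254,  1.46845123])}
{'clock': 0.1, 'joint_pos': array([-7.34873983e+01,  2.81605662e+01,  8.93451506e+01, -1.68225969e-03,
        6.25493910e+01, -6.05169722e+00]), 'qd': array([ 0.05717645, -0.08966029, -0.15905363, -0.11646121,  0.06541345,
       -0.05182918]), 'joint_efforts': array([ 9.93591348e-04, -6.13623619e+01, -2.58606434e+01,  6.93319389e-02,
        4.70313441e-02, -3.07354901e-05]), 'ee_pos': array([ 0.23976866, -0.57695951,  0.21413048]), 'tcp_rot': array([-1.79945042e+02, -4.32599188e-03,  2.25650731e+01]), 'ft_force': array([-0.25710564, -0.45784447, -0.50313211]), 'moment': array([ 0.04922539, -0.02625531, -0.03126041]), 'finger_force': 0.0, 'finger_gap': 0.9969692939727607} 0.0188
```

View pics/top0.png

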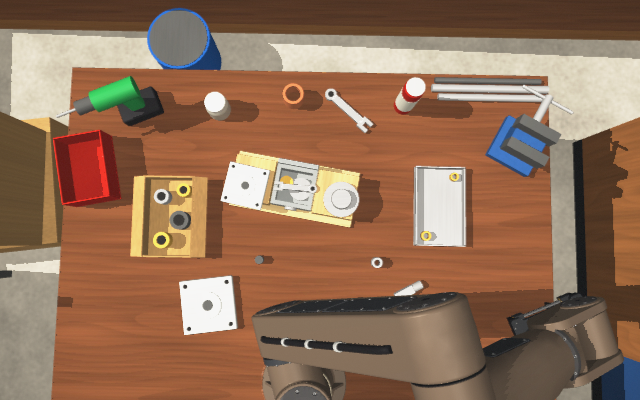

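View pics/scene0.png

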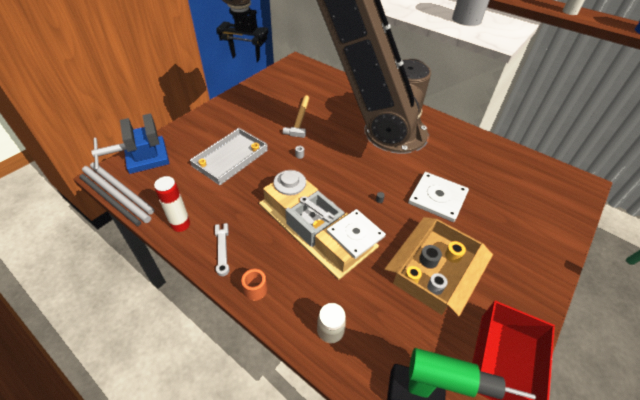

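The top view shows the cover on the left block near (246,185), the spanner on the housing near (297,187), the flange at (341,199), and the tray at (440,206). I'll zoom in on the housing area.

Run:
```python
import cv2
im=cv2.imread("pics/top0.png")[142:242,210:370]
cv2.imwrite("pics/crop0.png",cv2.resize(im,None,fx=5,fy=5,interpolation=cv2.INTER_CUBIC))
im=cv2.imread("pics/scene0.png")[160:280,250:400]
cv2.imwrite("pics/crop1.png",cv2.resize(im,None,fx=5,fy=5,interpolation=cv2.INTER_CUBIC))
```

```text
(no output)
```

View pics/crop0.png

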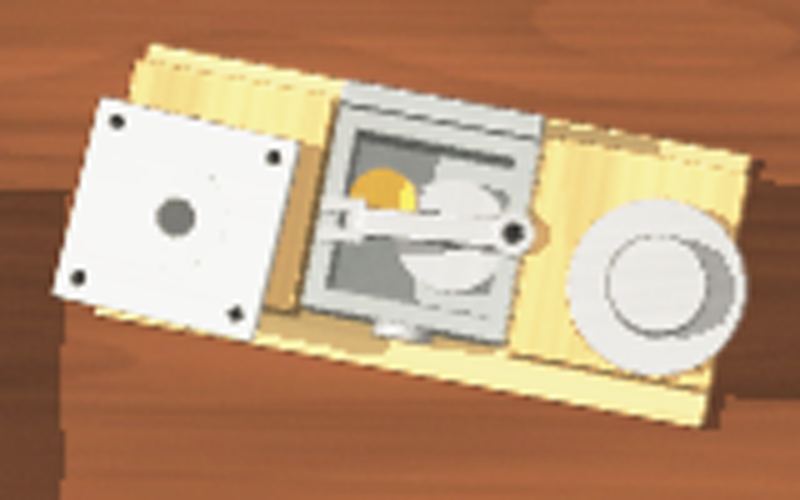

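View pics/crop1.png

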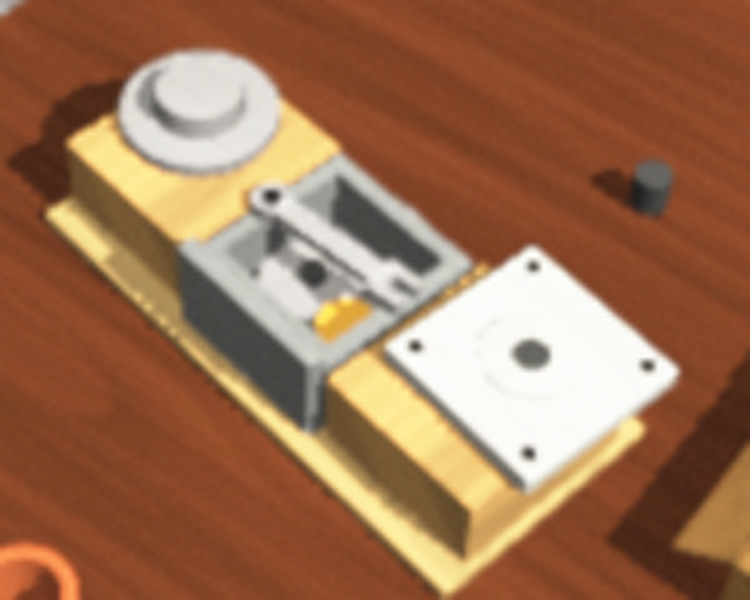

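The crops show, in top crop pixels: cover corners (103,97), (298,142), (252,340), (55,293); wall outer top corners (345,80), (545,117); rim front corners (300,310), (505,343); spanner ring hole (513,233) and jaw end (325,220).

```bash
cat > h.py <<'E'
from rig import arm
import cv2,numpy as np
def ray(n,uv,z):
    m=arm.camera_model(n);R,t=np.array(m["R"]),np.array(m["t"]);c=-R.T@t
    uv=np.atleast_2d(uv).astype(float)
    d=np.c_[(uv[:,0]-m["cx"])/m["fx"],(uv[:,1]-m["cy"])/m["fy"],np.ones(len(uv))]@R
    return c+d*((z-c[2])/d[:,2])[:,None]
def proj(n,X):
    m=arm.camera_model(n);p=np.atleast_2d(X)@np.array(m["R"]).T+m["t"]
    return np.c_[m["fx"]*p[:,0]/p[:,2]+m["cx"],m["fy"]*p[:,1]/p[:,2]+m["cy"]]
def fit(P,Q): # P model pts -> Q world 2D: angle, t
    P=np.array(P,float);Q=np.array(Q)[:,:2];p,q=P.mean(0),Q.mean(0)
    a=P-p;b=Q-q
    th=np.arctan2((a[:,0]*b[:,1]-a[:,1]*b[:,0]).sum(),(a*b).sum())
    R=np.array([[np.cos(th),-np.sin(th)],[np.sin(th),np.cos(th)]])
    t=q-R@p
    return np.degrees(th),t,np.abs(P@R.T+t-Q).max()
E
python3 - <<'E'
from h import *
T=lambda L:(np.array(L)+.5)/5-.5+[210,142]
S=lambda L:(np.array(L)+.5)/5-.5+[250,160]
w=ray("top",T([(345,80),(545,117)]),.084);f=ray("top",T([(300,310),(505,343)]),.07)
print("seat",fit([(.074,.06),(.074,-.06),(-.06,.06),(-.06,-.06)],np.r_[w,f]))
# scene view: rim/wall outer corners
w2=ray("scene",S([(180,243),(313,372)]),.084);f2=ray("scene",S([(343,157),(472,263)]),.07)
print("seat2",fit([(.074,-.06),(.074,.06),(-.06,-.06),(-.06,.06)],np.r_[w2,f2]))
c=ray("top",T([(103,97),(298,142),(252,340),(55,293)]),.086)
C=[(.06,.06),(.06,-.06),(-.06,-.06),(-.06,.06)]
print("cover",fit(C,c))
print([np.linalg.norm(c[i]-c[i-1]) for i in range(4)])
c2=ray("scene",S([(532,488),(387,347),(533,247),(678,372)]),.086)
print("cover2",fit(C,c2))
s=ray("top",T([(513,233),(325,220),(532,237)]),.08);print("span",s, np.linalg.norm(s[1]-s[2]))
s=ray("scene",S([(271,196),(400,290)]),.08);print("span2 ring,jaw",s)
t=ray("top",[(415,167),(465,167),(466,247),(414,246)],.032);print("tray",t,t.mean(0))
E
```

```text
seat (np.float64(-9.262628447875183), array([0.57483676, 0.03830997]), np.float64(0.001478370899612766))
seat2 (np.float64(-9.93302523461838), array([0.5782605 , 0.04211753]), np.float64(0.002857838203770391))
cover (np.float64(-11.945963734764536), array([0.57510459, 0.1802345 ]), np.float64(0.00192179333272606))
[np.float64(0.11783893880283182), np.float64(0.1170739500994475), np.float64(0.1185356170800795), np.float64(0.11761757701519422)]
cover2 (np.float64(-11.647512242223447), array([0.57849987, 0.1838416 ]), np.float64(0.0020410711564934347))
span [[ 0.57031612 -0.0152693   0.08      ]
 [ 0.57596799  0.09460941  0.08      ]
 [ 0.56816813 -0.02639646  0.08      ]] 0.12125699288676499
span2 ring,jaw [[ 0.57168384 -0.01438103  0.08      ]
 [ 0.58094632  0.09187946  0.08      ]]
tray [[ 0.6459799  -0.32596209  0.032     ]
 [ 0.64873684 -0.47755518  0.032     ]
 [ 0.40741262 -0.47784082  0.032     ]
 [ 0.40762536 -0.32251593  0.032     ]] [ 0.52743868 -0.4009685   0.032     ]
```

```bash
cat >> h.py <<'E'
from scipy.spatial.transform import Rotation as Ro
def go(p,yaw):
    s=arm.get_state();R=Ro.from_euler("xyz",s["tcp_rot"],degrees=True)
    d=R.inv().apply(np.array(p)-s["ee_pos"])
    print("offset mm",(d*1e3).round(1),"spin",round((s["tcp_rot"][2]-yaw+180)%360-180,1),"rot",s["tcp_rot"].round(2))
E
python3 -c "
from h import *
go([.574,.034,.15],86)"
```

```text
offset mm [ 543.1 -435.9   64.6] spin -63.4 rot [-179.95   -0.     22.57]
```

```bash
python3 -m jog '{"offset":[[0.05,-0.04,0],[0.1,-0.08,0],[0.15,-0.12,0],[0.2,-0.16,0],[0.25,-0.2,0],[0.3,-0.24,0],[0.35,-0.28,0],[0.4,-0.32,0]],"spin":[-8,-16,-24,-32,-40,-48,-56,-63.4],"hand":[0.05,0.05,0.05,0.05,0.05,0.05,0.05,0.05]}'
python3 -c "
from h import *
go([.574,.034,.13],86)"
```

```text
clock: 1.1
ee_pos: [0.4812, -0.137, 0.2146]
tcp_rot: [180.0, 0.0, 86.2]
ft_force: [0.7, -0.6, -0.2]
finger_gap: 0.522
finger_force: 0.0
offset mm [176.8  81.3  84.6] spin 0.2 rot [1.800e+02 1.000e-02 8.621e+01]
```

```bash
python3 -m jog '{"offset":[[0.05,0.02,0],[0.1,0.05,0.02],[0.15,0.075,0.05],[0.168,0.076,0.084],[0.168,0.076,0.084],[0.168,0.076,0.084]],"spin":[0,0,0,0,0,0],"hand":[0.05,0.05,0.05,0.05,0.05,0.05]}'
python3 - <<'E'
from h import *
go([.574,.034,.057],86)
a,b=arm.capture("top"),arm.capture("scene")
a=cv2.resize(a[142:242,210:370],None,fx=4,fy=4,interpolation=2);b=cv2.resize(b[140:240,250:410],None,fx=4,fy=4,interpolation=2)
cv2.imwrite("pics/a1.png",np.hstack([a,b])[...,::-1][:, :] if 0 else cv2.resize(np.vstack([a,b])[...,::-1],(480,600)))
E
```

```text
clock: 1.85
ee_pos: [0.5684, 0.0226, 0.1315]
tcp_rot: [180.0, 0.0, 85.9]
ft_force: [-0.2, -1.0, 0.8]
finger_gap: 0.523
finger_force: 0.0
offset mm [11.8  4.7 74.5] spin -0.1 rot [1.7996e+02 1.0000e-02 8.5950e+01]
```

View pics/a1.png

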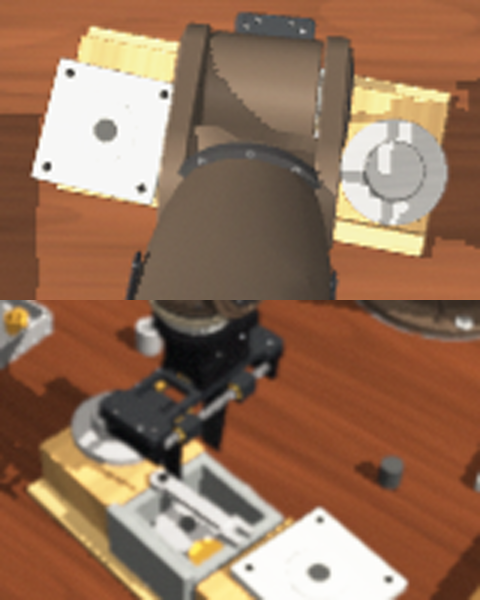

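The wrist camera views are as expected: the fingers straddle the spanner line above the housing, and the spanner and cover are unchanged. Now I'll go down and grip.

```bash
python3 -m jog '{"offset":[[0.012,0.005,0.02],[0.012,0.005,0.045],[0.012,0.005,0.065],[0.012,0.005,0.074],[0.012,0.005,0.074],[0.012,0.005,0.074],[0.012,0.005,0.074],[0.012,0.005,0.074]],"spin":[0,0,0,0,0,0,0,0],"hand":[0.05,0.05,0.05,0.05,0.05,0.0,0.0,0.0]}' 25
python3 -m jog '{"offset":[[0,0,0],[0,0,0],[0,0,0],[0,0,-0.02],[0,0,-0.06],[0,0,-0.1],[0,0,-0.1],[0,0,-0.1]],"spin":[0,0,0,0,0,0,0,0],"hand":[0.0,0,0,0,0,0,0,0]}' 25
python3 -c "
from h import *
go([.527,-.401,.12],20)"
```

```text
clock: 2.95
ee_pos: [0.5742, 0.0349, 0.0571]
tcp_rot: [179.9, 0.0, 86.0]
ft_force: [0.3, 0.1, -0.0]
finger_gap: 0.268
finger_force: 0.0
clock: 3.95
ee_pos: [0.5735, 0.0349, 0.1557]
tcp_rot: [-179.9, 0.0, 86.0]
ft_force: [-1.2, 0.3, -1.9]
finger_gap: 0.164
finger_force: 25.0
offset mm [-438.1  -15.7   35.8] spin 66.0 rot [-1.7994e+02  1.0000e-02  8.5960e+01]
```

```bash
python3 -m jog '{"offset":[[-0.03,0,0],[-0.09,0,0],[-0.145,-0.003,0],[-0.2,-0.006,0],[-0.255,-0.009,0],[-0.31,-0.012,0],[-0.365,-0.014,0],[-0.42,-0.016,0]],"spin":[0,8,18,28,38,48,57,66],"hand":[0,0,0,0,0,0,0,0]}'
python3 -m jog '{"offset":[[-0.009,0.016,0],[-0.009,0.016,0],[-0.009,0.016,0]],"spin":[0,0,0],"hand":[0,0,0]}'
python3 - <<'E'
from h import *
go([.527,-.401,-.001],20)
b=arm.capture("scene")
cv2.imwrite("pics/b1.png",cv2.resize(b[60:210,160:340],None,fx=3.3,fy=3.3,interpolation=2)[...,::-1])
E
```

```text
clock: 4.95
ee_pos: [0.5276, -0.3843, 0.1546]
tcp_rot: [-179.9, 0.1, 19.7]
ft_force: [0.1, 0.2, -1.1]
finger_gap: 0.166
finger_force: 25.0
clock: 5.32
ee_pos: [0.5256, -0.3994, 0.156]
tcp_rot: [-179.9, 0.0, 20.1]
ft_force: [-0.5, 0.8, -1.3]
finger_gap: 0.165
finger_force: 25.0
offset mm [  0.8   2.2 157. ] spin 0.1 rot [-1.7992e+02  3.0000e-02  2.0070e+01]
```

View pics/b1.png

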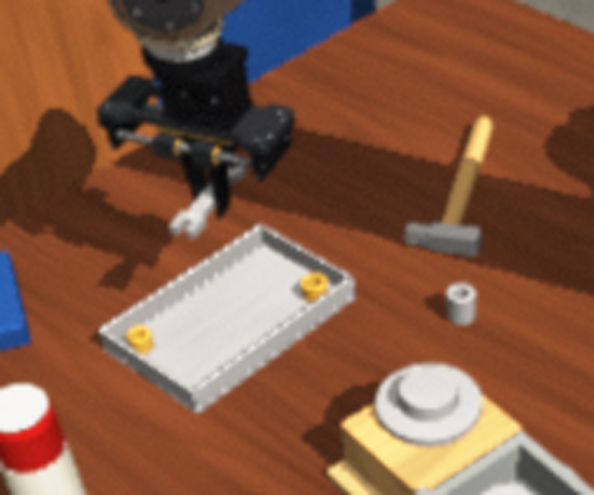

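The spanner is held level in the gripper and the tray is clear, with brass bushes only at its two corners. I'll lower to just above the tray floor and release.

```bash
python3 -m jog '{"offset":[[0.001,0.002,0.04],[0.001,0.002,0.09],[0.001,0.002,0.125],[0.001,0.002,0.144],[0.001,0.002,0.149],[0.001,0.002,0.149],[0.001,0.002,0.149],[0.001,0.002,0.149]],"spin":[0,0,0,0,0,0,0,0],"hand":[0,0,0,0,0,0,0,0.02]}'
python3 -m jog '{"offset":[[0,0,0],[0,0,0],[0,0,0],[0,0,-0.03],[0,0,-0.08],[0,0,-0.14],[0,0,-0.2],[0,0,-0.2]],"spin":[0,0,0,0,0,0,0,0],"hand":[0.03,0.04,0.04,0.04,0.04,0.04,0.04,0.04]}'
python3 - <<'E'
from h import *
b=arm.capture("scene")
cv2.imwrite("pics/b2.png",cv2.resize(b[60:210,160:340],None,fx=3.3,fy=3.3,interpolation=2)[...,::-1])
E
```

```text
clock: 6.38
ee_pos: [0.5275, -0.4029, 0.0087]
tcp_rot: [179.9, -0.0, 20.0]
ft_force: [0.8, -0.9, -0.2]
finger_gap: 0.201
finger_force: 0.0
clock: 7.38
ee_pos: [0.5283, -0.4036, 0.2128]
tcp_rot: [179.6, -0.2, 20.0]
ft_force: [-0.0, -1.0, -0.2]
finger_gap: 0.418
finger_force: 0.0
```

View pics/b2.png

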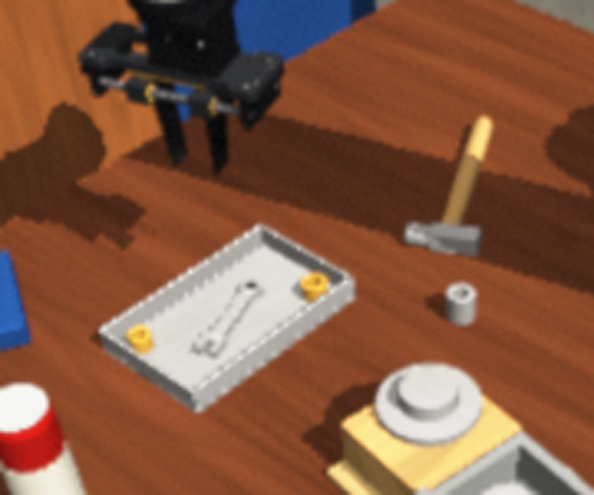

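The spanner lies flat in the middle of the tray (crop px about (230,318)), clear of both bushes. Next I work out the approach behind the cover's outer edge, with the fingers spread as a two-point pusher.

```bash
cat >> h.py <<'E'
SY=-9.5;SE=np.array([.5765,.040])
def sw(x,y):  # seat frame (m) -> world xy
    a=np.radians(SY);return SE+[x*np.cos(a)-y*np.sin(a),x*np.sin(a)+y*np.cos(a)]
def cover():
    im=arm.capture("top");m=(im.min(2)>205).astype(np.uint8);m[:,:210]=0;m[:,370:]=0;m[:140]=0;m[250:]=0
    m=cv2.morphologyEx(m,cv2.MORPH_CLOSE,np.ones((7,7)))
    c=max(cv2.findContours(m,0,1)[0],key=cv2.contourArea)
    P=ray("top",c[:,0],.086)[:,:2];r=cv2.minAreaRect((P*1e3).astype(np.float32))
    a=np.radians(-SY);d=np.array(r[0])/1e3-SE
    print("cover rect",r,"in seat mm",((d@np.array([[np.cos(a),np.sin(a)],[-np.sin(a),np.cos(a)]]))*1e3).round(1))
    return im
E
python3 -c "
from h import *
cover(); go([*sw(-.023,.228),.2128],80.5)"
```

```text
cover rect ((578.3731689453125, 37.8582878112793), (116.71949768066406, 141.43673706054688), 81.52063751220703) in seat mm [ 2.2 -1.8]
offset mm [ 289.7 -608.7   -5.3] spin -60.5 rot [ 1.7997e+02 -1.0000e-02  1.9960e+01]
```

```bash
python3 -m jog '{"offset":[[0.02,-0.04,0],[0.045,-0.09,0],[0.07,-0.14,0],[0.095,-0.19,0],[0.12,-0.24,0],[0.145,-0.29,0],[0.17,-0.34,0],[0.195,-0.39,0]],"spin":[-8,-16,-24,-32,-40,-48,-56,-60.5],"hand":[0.095,0.095,0.095,0.095,0.095,0.095,0.095,0.095]}'
python3 -m jog '{"offset":[[0,0,0],[0,0,0]],"spin":[0,0],"hand":[0.095,0.095]}' >/dev/null
python3 -c "
from h import *
go([*sw(-.023,.228),.2],80.5)"
```

```text
clock: 8.48
ee_pos: [0.5766, 0.0324, 0.2059]
tcp_rot: [-179.8, 0.0, 80.7]
ft_force: [0.4, -0.4, -0.6]
finger_gap: 0.999
finger_force: 0.0
offset mm [237.4 -25.    6.2] spin -0.0 rot [-1.7987e+02  3.0000e-02  8.0470e+01]
```

```bash
python3 -m jog '{"offset":[[0.05,-0.005,0],[0.11,-0.012,0],[0.17,-0.018,0],[0.22,-0.023,0.0],[0.237,-0.025,0.006],[0.237,-0.025,0.04],[0.237,-0.025,0.07],[0.237,-0.025,0.07]],"spin":[0,0,0,0,0,0,0,0],"hand":[0.095,0.095,0.095,0.095,0.095,0.095,0.095,0.095]}'
python3 - <<'E'
from h import *
go([*sw(-.023,.228),.076],80.5)
b=arm.capture("scene")
cv2.imwrite("pics/b3.png",cv2.resize(b[140:290,250:450],None,fx=3.3,fy=3.3,interpolation=2)[...,::-1])
E
```

```text
clock: 9.72
ee_pos: [0.5912, 0.2663, 0.1351]
tcp_rot: [-179.8, 0.2, 80.3]
ft_force: [0.9, -0.0, 0.1]
finger_gap: 0.999
finger_force: 0.0
offset mm [ 2.5  0.1 59.1] spin -0.2 rot [-1.7975e+02  1.5000e-01  8.0340e+01]
```

View pics/b3.png

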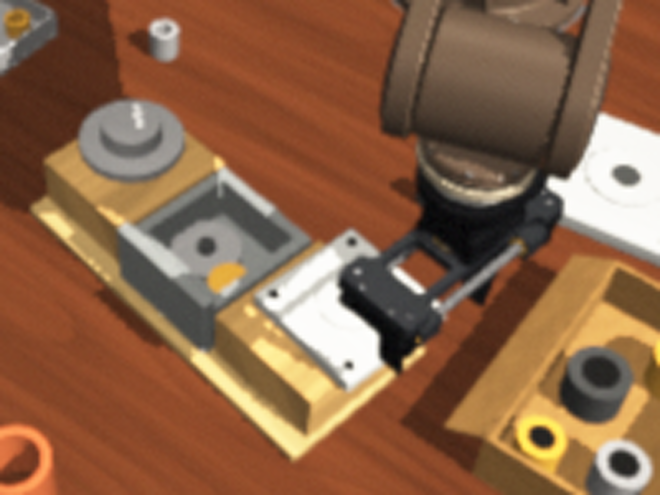

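The fingers stand above the gap beyond the cover's outer edge (crop px (395,360)) and the carton is clear. I'll descend and start the push in short steps.

```bash
python3 -m jog '{"offset":[[0.002,0,0.03],[0.002,0,0.055],[0.002,0,0.059],[0.002,0,0.059],[-0.005,0,0.059],[-0.01,0,0.059],[-0.015,0,0.059],[-0.02,0,0.059]],"spin":[0,0,0,0,0,0,0,0],"hand":[0.095,0.095,0.095,0.095,0.095,0.095,0.095,0.095]}'
python3 -m jog '{"offset":[[-0.006,0,0],[-0.012,0,0],[-0.018,0,0],[-0.024,0,0],[-0.03,0,0],[-0.036,0,0],[-0.042,0,0],[-0.048,0,0]],"spin":[0,0,0,0,0,0,0,0],"hand":[0.095,0.095,0.095,0.095,0.095,0.095,0.095,0.095]}'
python3 -c "
from h import *
go([*sw(-.023,.075),.076],80.5)"
```

```text
clock: 10.78
ee_pos: [0.5885, 0.2488, 0.079]
tcp_rot: [180.0, -0.0, 80.4]
ft_force: [-0.1, 4.0, 2.7]
finger_gap: 1.004
finger_force: 1.9
clock: 11.78
ee_pos: [0.5809, 0.2012, 0.0789]
tcp_rot: [179.9, -0.0, 80.5]
ft_force: [1.5, 4.5, 4.1]
finger_gap: 1.0
finger_force: 2.6
offset mm [-84.7  -0.7   2.9] spin -0.0 rot [ 1.7994e+02 -3.0000e-02  8.0470e+01]
```

```bash
python3 -m jog '{"offset":[[-0.006,0,0],[-0.012,0,0],[-0.018,0,0],[-0.024,0,0],[-0.03,0,0],[-0.036,0,0],[-0.042,0,0],[-0.048,0,0]],"spin":[0,0,0,0,0,0,0,0],"hand":[0.095,0.095,0.095,0.095,0.095,0.095,0.095,0.095]}'
python3 -m jog '{"offset":[[-0.005,0,0],[-0.01,0,0],[-0.015,0,0],[-0.02,0,0],[-0.025,0,0],[-0.03,0,0],[-0.033,0,0],[-0.033,0,0]],"spin":[0,0,0,0,0,0,0,0],"hand":[0.095,0.095,0.095,0.095,0.095,0.095,0.095,0.095]}'
python3 -m jog '{"offset":[[0.01,0,0],[0.02,0,-0.01],[0.025,0,-0.04],[0.04,0,-0.08],[0.09,0,-0.1],[0.14,0,-0.1],[0.18,0,-0.1],[0.18,0,-0.1]],"spin":[0,0,0,0,0,0,0,0],"hand":[0.095,0.095,0.095,0.095,0.095,0.095,0.095,0.095]}'
python3 - <<'E'
from h import *
b=arm.capture("top")
cv2.imwrite("pics/b4raw.png",b[...,::-1])
cv2.imwrite("pics/b4.png",cv2.resize(b[142:242,210:370],None,fx=5,fy=5,interpolation=2)[...,::-1])
E
```

```text
clock: 12.78
ee_pos: [0.5728, 0.1539, 0.0789]
tcp_rot: [179.9, -0.0, 80.5]
ft_force: [0.3, 5.5, 3.5]
finger_gap: 0.996
finger_force: 2.7
clock: 13.78
ee_pos: [0.5671, 0.1211, 0.0786]
tcp_rot: [180.0, 0.0, 80.5]
ft_force: [0.6, 1.7, 1.2]
finger_gap: 0.998
finger_force: 0.9
clock: 14.78
ee_pos: [0.5965, 0.302, 0.1787]
tcp_rot: [180.0, 0.0, 80.7]
ft_force: [-0.3, -1.6, -0.5]
finger_gap: 1.0
finger_force: 0.0
```

View pics/b4.png

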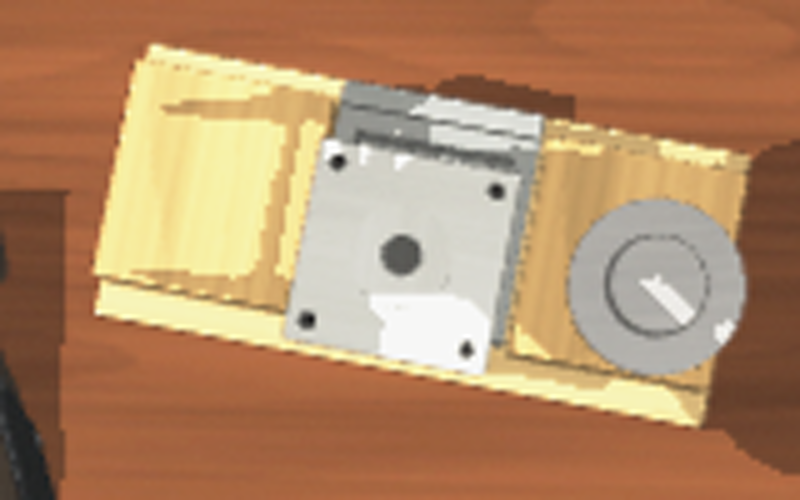

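The cover now lies over the housing about 20 mm short of the wall: corners at crop px (325,138), (522,174), (487,375), (286,338), with bolt holes at (338,161), (497,191), (466,349), (307,320). From here I'll track it by its holes.

```bash
cat >> h.py <<'E'
def holes(n,guess,save=None):
    im=arm.capture(n) if save is None else save
    g=255-cv2.cvtColor(im,cv2.COLOR_RGB2GRAY).astype(float);out=[]
    for u,v in guess:
        for _ in range(4):
            U,V=np.meshgrid(np.arange(round(u)-3,round(u)+4),np.arange(round(v)-3,round(v)+4))
            w=g[V,U];w=np.clip(w-np.median(w)-25,0,None);u,v=(w*U).sum()/w.sum(),(w*V).sum()/w.sum()
        out.append((u,v))
    return np.array(out)
ST={"top":(np.array([.57484,.03831]),-9.5),"scene":(np.array([.57826,.04212]),-9.5)}
def pose(n,px,zz=.086):
    P=ray(n,px,zz)[:,:2];s,y=ST[n]
    h=np.linalg.norm(P[0]-P[2])/2/np.sqrt(2)
    th,t,e=fit(np.array([(1,1),(1,-1),(-1,-1),(-1,1)])*h,P);a=np.radians(-y);d=t-s
    r=np.array([d[0]*np.cos(a)-d[1]*np.sin(a),d[0]*np.sin(a)+d[1]*np.cos(a)])*1e3
    print(n,"cover rel seat mm",r.round(1),"yaw rel",round(th-y,2),"half",(h*1e3).round(1),"err mm",(e*1e3).round(2));return h,r,th
E
python3 - <<'E'
from h import *
T=lambda L:(np.array(L)+.5)/5-.5+[210,142]
im=cv2.imread("pics/b4raw.png")[...,::-1]
hp=holes("top",T([(338,161),(497,191),(466,349),(307,320)]),im);print(hp.round(1).tolist())
h,r,th=pose("top",hp)
pose("top",T([(325,138),(522,174),(487,375),(286,338)]))
# scene: predict via scene seat frame
a=np.radians(-9.5);R=np.array([[np.cos(a),-np.sin(a)],[np.sin(a),np.cos(a)]]);b=np.radians(th);Rb=np.array([[np.cos(b),-np.sin(b)],[np.sin(b),np.cos(b)]])
m=np.array([(1,1),(1,-1),(-1,-1),(-1,1)])*.0455
W=np.c_[ST["scene"][0]+R@(r/1e3)+m@Rb.T,np.full(4,.086)]
g=proj("scene",W);hs=holes("scene",g);print(g.round(1).tolist(),hs.round(1).tolist());pose("scene",hs)
go([*sw(-.095,.003),.17],170.5);go([*sw(-.095,.003),.17],-9.5);print(arm.get_state()["joint_pos"])
E
```

```text
[[277.1, 174.0], [308.8, 179.8], [302.9, 211.5], [271.0, 205.6]]
top cover rel seat mm [-20.9   7.5] yaw rel -0.07 half 47.0 err mm 0.08
top cover rel seat mm [-20.9   5.6] yaw rel 0.2 half 59.2 err mm 0.91
[[323.0, 222.4], [302.5, 204.5], [324.4, 190.0], [345.1, 206.6]] [[323.0, 222.1], [300.9, 204.0], [nan, nan], [346.3, 206.6]]
scene cover rel seat mm [nan nan] yaw rel nan half nan err mm nan
offset mm [-256.1  -72.1    8.8] spin -90.0 rot [-1.7998e+02  4.0000e-02  8.0530e+01]
offset mm [-256.1  -72.1    8.8] spin 90.0 rot [-1.7998e+02  4.0000e-02  8.0530e+01]
[ 2.09949246e+01  3.35729129e+01  8.51189111e+01 -2.59650669e-02
  6.13453537e+01  3.04726776e+01]h.py:40: RuntimeWarning: invalid value encountered in scalar divide
  w=g[V,U];w=np.clip(w-np.median(w)-25,0,None);u,v=(w*U).sum()/w.sum(),(w*V).sum()/w.sum()
```

```bash
python3 -m jog '{"offset":[[-0.03,-0.01,0],[-0.06,-0.02,0],[-0.09,-0.03,0],[-0.12,-0.04,0],[-0.15,-0.05,0],[-0.18,-0.06,0],[-0.21,-0.07,0],[-0.245,-0.083,0]],"spin":[10,20,30,40,50,60,70,80],"hand":[0.095,0.095,0.095,0.095,0.095,0.095,0.095,0.095]}'
python3 -m jog '{"offset":[[0,0,0],[0,0,0],[0,0,0]],"spin":[10,10,10],"hand":[0.095,0.095,0.095]}' 
python3 -c "
from h import *
go([*sw(-.106,.006),.077],-9.5)"
```

```text
clock: 15.88
ee_pos: [0.4736, 0.0696, 0.179]
tcp_rot: [180.0, -0.0, 0.1]
ft_force: [-0.2, -0.4, -0.4]
finger_gap: 0.997
finger_force: 0.0
clock: 16.25
ee_pos: [0.4745, 0.071, 0.1788]
tcp_rot: [180.0, -0.0, -9.3]
ft_force: [-0.5, 0.2, -1.2]
finger_gap: 0.996
finger_force: 0.0
offset mm [ -0.3   7.7 101.8] spin 0.2 rot [ 1.7999e+02 -1.0000e-02 -9.3300e+00]
```

```bash
python3 -m jog '{"offset":[[-0.004,0.008,0.04],[-0.004,0.008,0.08],[-0.004,0.008,0.1],[-0.004,0.008,0.102],[-0.004,0.008,0.102],[0.002,0.008,0.102],[0.007,0.008,0.102],[0.012,0.008,0.102]],"spin":[0.2,0.2,0.2,0.2,0.2,0.2,0.2,0.2],"hand":[0.095,0.095,0.095,0.095,0.095,0.095,0.095,0.095]}'
python3 -m jog '{"offset":[[0.003,0,0],[0.006,0,0],[0.009,0,0],[0.012,0,0],[0.015,0,0],[0.017,0,0],[0.019,0,0],[0.019,0,0]],"spin":[0,0,0,0,0,0,0,0],"hand":[0.095,0.095,0.095,0.095,0.095,0.095,0.095,0.095]}'
python3 -c "
from h import *
go([*sw(-.070,.006),.077],-9.5)"
```

```text
clock: 17.25
ee_pos: [0.4852, 0.0613, 0.077]
tcp_rot: [180.0, 0.0, -9.7]
ft_force: [-6.1, 1.6, 4.6]
finger_gap: 0.997
finger_force: 3.0
clock: 18.25
ee_pos: [0.5031, 0.0581, 0.0766]
tcp_rot: [180.0, 0.1, -9.7]
ft_force: [-4.4, 1.0, 4.6]
finger_gap: 0.999
finger_force: 2.5
offset mm [ 5.4 -0.3 -0.4] spin -0.2 rot [ 1.7998e+02  1.0000e-01 -9.7300e+00]
```

```bash
for i in 1; do python3 -m jog '{"offset":[[0.001,0,0],[0.002,0,0],[0.003,0,0],[0.004,0,0]],"spin":[0,0,0,0],"hand":[0.095,0.095,0.095,0.095]}'; done
python3 -m jog '{"offset":[[0.001,0,0],[0.0015,0,0],[0.002,0,0]],"spin":[0,0,0],"hand":[0.095,0.095,0.095]}'
```

```text
clock: 18.75
ee_pos: [0.5062, 0.0576, 0.0766]
tcp_rot: [180.0, 0.2, -9.7]
ft_force: [-11.7, 1.6, 9.8]
finger_gap: 1.0
finger_force: 5.7
clock: 19.12
ee_pos: [0.5063, 0.0575, 0.0765]
tcp_rot: [180.0, 0.4, -9.7]
ft_force: [-18.1, 3.9, 15.5]
finger_gap: 1.002
finger_force: 9.3
```

```bash
python3 -m jog '{"offset":[[-0.01,0,0],[-0.02,0,0],[-0.025,0,-0.03],[-0.025,0,-0.08],[0,-0.05,-0.1],[0.025,-0.1,-0.1],[0.05,-0.15,-0.1],[0.07,-0.2,-0.1]],"spin":[0,0,0,0,-10,-20,-30,-40],"hand":[0.095,0.095,0.095,0.095,0.095,0.095,0.095,0.095]}'
python3 -m jog '{"offset":[[-0.015,-0.02,0],[-0.03,-0.04,0],[-0.03,-0.04,0],[-0.03,-0.04,0],[-0.03,-0.04,0],[-0.03,-0.04,0],[-0.03,-0.04,0]],"spin":[-10,-20,-30,-40,-50,-50,-50],"hand":[0.095,0.095,0.095,0.095,0.095,0.095,0.095]}'
python3 - <<'E'
from h import *
im=arm.capture("top");cv2.imwrite("pics/c_top.png",im[...,::-1]);sc=arm.capture("scene");cv2.imwrite("pics/c_sc.png",sc[...,::-1])
a=np.radians(-9.5);R=np.array([[np.cos(a),-np.sin(a)],[np.sin(a),np.cos(a)]])
m=np.array([(1,1),(1,-1),(-1,-1),(-1,1)])*.047
for n,i in(("top",im),("scene",sc)):
    W=np.c_[ST[n][0]+(m+[0,.0065])@R.T,np.full(4,.086)];g=proj(n,W);hp=holes(n,g,i);print(np.c_[g,hp].round(1).tolist());pose(n,hp)
go([*sw(-.002,.095),.077],80.5)
E
```

```text
clock: 20.12
ee_pos: [0.6135, 0.2439, 0.1766]
tcp_rot: [180.0, -0.0, 30.6]
ft_force: [-0.2, 0.4, 0.1]
finger_gap: 0.999
finger_force: 0.0
clock: 21.0
ee_pos: [0.5664, 0.2617, 0.1765]
tcp_rot: [180.0, 0.0, 80.0]
ft_force: [-0.1, 0.5, -0.3]
finger_gap: 0.998
finger_force: 0.0
[[278.8, 167.0, 278.7, 166.3], [310.5, 172.9, 310.1, 172.1], [304.6, 204.5, 304.3, 203.9], [272.7, 198.6, 272.2, 197.9]]
top cover rel seat mm [1.8 7.7] yaw rel -0.14 half 47.0 err mm 0.54
[[317.5, 226.6, 316.9, 226.1], [296.3, 207.8, 295.8, 207.9], [319.3, 192.5, 319.0, 192.0], [340.6, 209.9, nan, nan]]
scene cover rel seat mm [nan nan] yaw rel nan half 47.2 err mm nan
offset mm [-121.7   45.3   99.6] spin -0.4 rot [180.     0.    80.11]h.py:40: RuntimeWarning: invalid value encountered in scalar divide
  w=g[V,U];w=np.clip(w-np.median(w)-25,0,None);u,v=(w*U).sum()/w.sum(),(w*V).sum()/w.sum()
```

```bash
cat >> h.py <<'E'
def yedges(im,n,xs,z,lo=-.08,hi=.08):
    # saturation profile along seat y -> outermost grey/colour crossings (mm), top-view seat frame
    s,y=ST[n];a=np.radians(y);S=cv2.cvtColor(im,cv2.COLOR_RGB2HSV)[...,1].astype(np.float32);ys=np.arange(lo,hi,.00025);o=[]
    for x in xs:
        W=np.c_[s[0]+x*np.cos(a)-ys*np.sin(a),s[1]+x*np.sin(a)+ys*np.cos(a),np.full(len(ys),z)]
        p=proj(n,W).astype(np.float32);v=cv2.remap(S,p[:,0],p[:,1],cv2.INTER_LINEAR).ravel()
        c=np.abs(ys)<.03;g=np.median(v[c]);r=[]
        for side in(-1,1):
            k=(side*ys>.04);yy=ys[k];vv=v[k]
            if side<0:yy=yy[::-1];vv=vv[::-1]
            t=(g+np.percentile(vv,85))/2;r.append(round(yy[np.argmax(vv>t)]*1e3,1))
        o.append(r)
    return np.array(o)
E
python3 - <<'E'
from h import *
im0=cv2.imread("pics/top0.png")[...,::-1].copy()
im=cv2.imread("pics/c_top.png")[...,::-1].copy()
for nm,i in(("t0",im0),("c",im)):
    print(nm,"wall",yedges(i,"top",np.arange(.065,.073,.002),.084).tolist())
print("rim front t0",yedges(im0,"top",[-.052,-.05,-.048],.07).tolist())
print("cover",yedges(im,"top",[-.04,-.02,0,.02,.04],.086).tolist())
print("b4",yedges(cv2.imread("pics/b4raw.png")[...,::-1].copy(),"top",[-.06,-.04,-.02,0,.02],.086).tolist())
E
```

```text
t0 wall [[-60.0, 60.8], [-60.0, 61.3], [-60.0, 61.0], [-59.5, 60.0]]
c wall [[-60.0, 61.0], [-60.0, 61.3], [-60.0, 61.0], [-59.5, 60.3]]
rim front t0 [[-59.2, 62.3], [-59.2, 62.0], [-59.2, 62.0]]
cover [[-60.0, 67.3], [-59.5, 68.0], [-59.2, 67.8], [-60.0, 67.0], [-59.7, 66.0]]
b4 [[-58.7, 67.0], [-60.0, 66.8], [-59.5, 66.8], [-59.2, 66.3], [-60.0, 66.5]]
```

```bash
python3 -m jog '{"offset":[[-0.04,0.01,0],[-0.09,0.025,0],[-0.122,0.035,0.03],[-0.122,0.035,0.07],[-0.122,0.035,0.097],[-0.122,0.035,0.099],[-0.122,0.035,0.099]],"spin":[-0.4,-0.4,-0.4,-0.4,-0.4,-0.4,-0.4],"hand":[0.095,0.095,0.095,0.095,0.095,0.095,0.095]}'
python3 -c "
from h import *
go([*sw(-.012,.0714),.077],80.5)"
```

```text
clock: 21.98
ee_pos: [0.5807, 0.1357, 0.0784]
tcp_rot: [179.9, -0.0, 80.6]
ft_force: [0.1, -0.6, 0.7]
finger_gap: 1.001
finger_force: 0.0
offset mm [-23.7  -0.4   1.4] spin 0.1 rot [ 1.7995e+02 -1.0000e-02  8.0630e+01]
```

```bash
python3 -m jog '{"offset":[[-0.005,0,0],[-0.01,0,0],[-0.014,0,0],[-0.018,0,0],[-0.02,0,0],[-0.022,0,0],[-0.0225,0,0],[-0.0225,0,0]],"spin":[0.1,0.1,0.1,0.1,0.1,0.1,0.1,0.1],"hand":[0.095,0.095,0.095,0.095,0.095,0.095,0.095,0.095]}'
cat > chk.py <<'E'
from h import *
import sys
im=arm.capture("top");cv2.imwrite("pics/"+sys.argv[1]+".png",im[...,::-1])
a=np.radians(-9.5);R=np.array([[np.cos(a),-np.sin(a)],[np.sin(a),np.cos(a)]])
m=np.array([(1,1),(1,-1),(-1,-1),(-1,1)])*.047+[.0015,float(sys.argv[2])]
hp=holes("top",proj("top",np.c_[ST["top"][0]+m@R.T,np.full(4,.086)]),im);pose("top",hp)
print("wall",yedges(im,"top",np.arange(.065,.073,.002),.084).mean(0),"cover",yedges(im,"top",[-.04,-.02,0,.02,.04],.086).tolist())
E
python3 -c "
from h import *
go([*sw(-.012,.0714),.077],80.5)"
```

```text
clock: 22.98
ee_pos: [0.5768, 0.1136, 0.0778]
tcp_rot: [180.0, -0.0, 80.6]
ft_force: [0.2, 3.4, 3.7]
finger_gap: 0.997
finger_force: 2.3
offset mm [-1.2 -0.2  0.8] spin 0.1 rot [ 1.7997e+02 -1.0000e-02  8.0560e+01]
```

Still 1.2 mm short. I'll push 1 mm more, then back off and measure.

```bash
python3 -m jog '{"offset":[[-0.0005,0,0],[-0.001,0,0],[-0.001,0,0]],"spin":[0,0,0],"hand":[0.095,0.095,0.095]}'
python3 -m jog '{"offset":[[0.01,0,0],[0.02,0,-0.02],[0.03,0,-0.06],[0.07,-0.01,-0.1],[0.12,-0.025,-0.1],[0.17,-0.04,-0.1],[0.17,-0.04,-0.1],[0.17,-0.04,-0.1]],"spin":[0,0,0,0,0,0,0,0],"hand":[0.095,0.095,0.095,0.095,0.095,0.095,0.095,0.095]}'
python3 chk.py d1 0.001
```

```text
clock: 23.35
ee_pos: [0.5767, 0.1127, 0.0778]
tcp_rot: [180.0, -0.0, 80.6]
ft_force: [1.0, 4.4, 3.0]
finger_gap: 1.0
finger_force: 2.6
clock: 24.35
ee_pos: [0.5647, 0.2866, 0.1772]
tcp_rot: [-180.0, 0.1, 80.6]
ft_force: [0.5, -0.3, -0.0]
finger_gap: 0.998
finger_force: 0.0
top cover rel seat mm [1.1 1.5] yaw rel -0.72 half 46.9 err mm 0.29
wall [-59.8    60.775] cover [[-60.0, 62.0], [-59.5, 62.3], [-59.2, 62.0], [-60.0, 61.3], [-60.0, 61.5]]
```

```bash
python3 -c "
from h import *
go([*sw(-.1,0),.1772],-9.5)"
```

```text
offset mm [-240.7  -48.1    0.3] spin 90.0 rot [-1.7997e+02  5.0000e-02  8.0540e+01]
```

```bash
python3 -m jog '{"offset":[[-0.03,-0.01,0],[-0.06,-0.02,0],[-0.09,-0.03,0],[-0.12,-0.04,0],[-0.15,-0.045,0],[-0.18,-0.048,0],[-0.21,-0.048,0],[-0.24,-0.048,0]],"spin":[10,20,30,40,50,60,70,80],"hand":[0.095,0.095,0.095,0.095,0.095,0.095,0.095,0.095]}' >/dev/null
python3 -m jog '{"offset":[[0,0,0],[0,0,0],[0,0,0]],"spin":[10,10,10],"hand":[0.095,0.095,0.095]}' 
python3 -c "
from h import *
go([*sw(-.084,0),.077],-9.5)"
```

```text
clock: 25.78
ee_pos: [0.4782, 0.0575, 0.1776]
tcp_rot: [180.0, -0.0, -9.3]
ft_force: [0.4, -0.1, 0.5]
finger_gap: 0.997
finger_force: 0.0
offset mm [ 15.9   1.1 100.6] spin 0.2 rot [179.99  -0.    -9.25]
```

```bash
python3 -m jog '{"offset":[[0,0.001,0.04],[0,0.001,0.08],[0.002,0.001,0.1],[0.007,0.001,0.1],[0.013,0.001,0.1],[0.019,0.001,0.1],[0.023,0.001,0.1],[0.025,0.001,0.1]],"spin":[0.2,0.2,0.2,0.2,0.2,0.2,0.2,0.2],"hand":[0.095,0.095,0.095,0.095,0.095,0.095,0.095,0.095]}'
python3 -m jog '{"offset":[[0.001,0,0],[0.002,0,0],[0.003,0,0],[0.004,0,0],[0.005,0,0],[0.005,0,0]],"spin":[0,0,0,0,0,0],"hand":[0.095,0.095,0.095,0.095,0.095,0.095]}'
```

```text
clock: 26.78
ee_pos: [0.5031, 0.0526, 0.0779]
tcp_rot: [-180.0, -0.0, -9.6]
ft_force: [-0.8, -0.0, -0.3]
finger_gap: 0.998
finger_force: 0.0
clock: 27.52
ee_pos: [0.5052, 0.052, 0.0775]
tcp_rot: [180.0, 0.3, -9.7]
ft_force: [-10.9, 0.2, 8.1]
finger_gap: 1.003
finger_force: 5.6
```

```bash
python3 -m jog '{"offset":[[0.001,0,0],[0.002,0,0],[0.003,0,0],[0.003,0,0]],"spin":[0,0,0,0],"hand":[0.095,0.095,0.095,0.095]}'
python3 -m jog '{"offset":[[-0.01,0,0],[-0.02,0,0],[-0.025,0,-0.03],[-0.025,0,-0.08],[0,-0.05,-0.1],[0.025,-0.1,-0.1],[0.05,-0.15,-0.1],[0.06,-0.2,-0.1]],"spin":[0,0,0,0,-10,-20,-30,-40],"hand":[0.095,0.095,0.095,0.095,0.095,0.095,0.095,0.095]}' >/dev/null
python3 -m jog '{"offset":[[-0.015,-0.02,0],[-0.03,-0.04,0],[-0.03,-0.04,0],[-0.03,-0.04,0],[-0.03,-0.04,0],[-0.03,-0.04,0],[-0.03,-0.04,0]],"spin":[-10,-20,-30,-40,-50,-50,-50],"hand":[0.095,0.095,0.095,0.095,0.095,0.095,0.095]}' 
python3 chk.py e1 0.001
python3 - <<'E'
from h import *
go([*sw(-.015,.0704),.077],80.5)
b=arm.capture("top");s=arm.capture("scene")
b=cv2.resize(b[150:225,250:350],(800,600),interpolation=2)
s=cv2.resize(s[165:255,270:370],(660,600),interpolation=2)
o=np.hstack([cv2.resize(b,(420,315)),cv2.resize(s,(380,315))]) if 0 else b
cv2.imwrite("pics/e1v.png",o[...,::-1])
E
```

```text
clock: 28.02
ee_pos: [0.5053, 0.0519, 0.0774]
tcp_rot: [179.9, 0.6, -9.7]
ft_force: [-23.0, 2.4, 18.8]
finger_gap: 0.998
finger_force: 11.7
clock: 29.9
ee_pos: [0.5571, 0.2578, 0.1775]
tcp_rot: [180.0, 0.0, 80.1]
ft_force: [-0.1, -0.3, 0.8]
finger_gap: 0.995
finger_force: 0.0
top cover rel seat mm [1.6 1.9] yaw rel -0.26 half 46.9 err mm 0.53
wall [-59.8   60.85] cover [[-60.0, 61.5], [-59.5, 62.0], [-59.2, 62.3], [-60.2, 61.5], [-60.0, 61.5]]
offset mm [-141.    40.8  100.6] spin -0.3 rot [179.99   0.    80.18]
```

View pics/e1v.png

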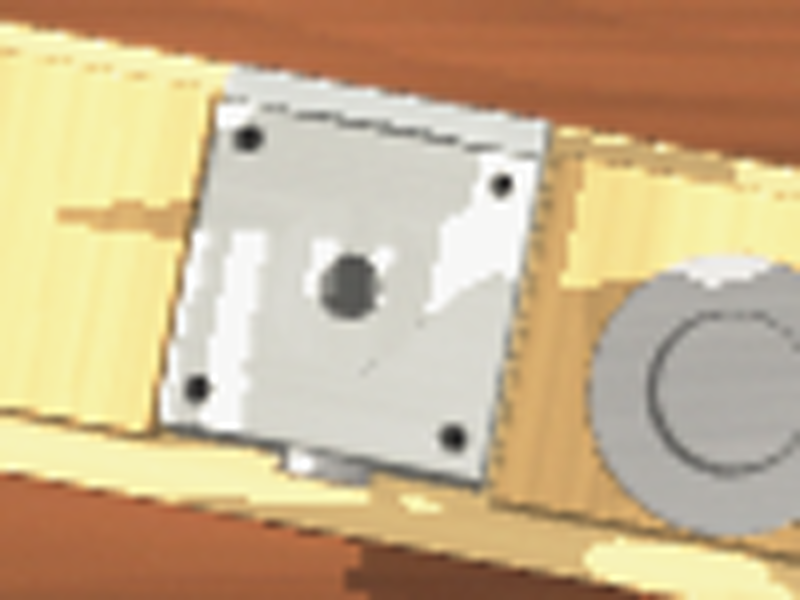

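The cover now lies against the wall: its far edge runs along the wall line from (217,100) to (545,155), and a thin strip of rim shows on the −y side. The numbers say it is still about 1 mm too far +y, so I'll nudge it slightly with the fingers narrower and better centred.

```bash
python3 -m jog '{"offset":[[-0.04,0.015,0],[-0.09,0.035,0],[-0.116,0.05,0.03],[-0.116,0.05,0.07],[-0.116,0.05,0.097],[-0.116,0.05,0.1],[-0.116,0.05,0.1]],"spin":[0,0,0,0,0,0,0],"hand":[0.08,0.08,0.08,0.08,0.08,0.08,0.08]}'
python3 -c "
from h import *
go([*sw(-.006,.0711),.077],80.24)"
```

```text
clock: 30.92
ee_pos: [0.5874, 0.1352, 0.0783]
tcp_rot: [180.0, -0.0, 80.3]
ft_force: [0.1, -0.4, -0.1]
finger_gap: 0.841
finger_force: 0.0
offset mm [-24.6  -1.    1.3] spin 0.1 rot [ 1.7995e+02 -1.0000e-02  8.0340e+01]
```

```bash
python3 -m jog '{"offset":[[-0.005,-0.001,0],[-0.01,-0.001,0],[-0.015,-0.001,0],[-0.019,-0.001,0],[-0.021,-0.001,0],[-0.023,-0.001,0],[-0.0245,-0.001,0],[-0.0245,-0.001,0]],"spin":[0.1,0.1,0.1,0.1,0.1,0.1,0.1,0.1],"hand":[0.08,0.08,0.08,0.08,0.08,0.08,0.08,0.08]}'
python3 -c "
from h import *
go([*sw(-.006,.0711),.077],80.24)"
```

```text
clock: 31.92
ee_pos: [0.5819, 0.1112, 0.0776]
tcp_rot: [180.0, 0.0, 80.3]
ft_force: [0.1, 0.8, 0.3]
finger_gap: 0.84
finger_force: 0.7
offset mm [-0.   0.4  0.6] spin 0.0 rot [180.     0.    80.27]
```

```bash
python3 -m jog '{"offset":[[-0.0005,0,0],[-0.001,0,0],[-0.001,0,0]],"spin":[0,0,0],"hand":[0.08,0.08,0.08]}'
python3 -m jog '{"offset":[[-0.0005,0,0],[-0.0005,0,0]],"spin":[0,0],"hand":[0.08,0.08]}'
python3 -m jog '{"offset":[[0.01,0,0],[0.02,0,-0.02],[0.03,0,-0.06],[0.07,-0.01,-0.1],[0.12,-0.025,-0.1],[0.17,-0.04,-0.1],[0.17,-0.04,-0.1],[0.17,-0.04,-0.1]],"spin":[0,0,0,0,0,0,0,0],"hand":[0.08,0.08,0.08,0.08,0.08,0.08,0.08,0.08]}'
python3 chk.py f1 0.001;python3 chk.py f2 0.001
```

```text
clock: 32.3
ee_pos: [0.5817, 0.1102, 0.0776]
tcp_rot: [180.0, 0.0, 80.3]
ft_force: [-0.3, 2.0, -0.0]
finger_gap: 0.843
finger_force: 1.3
clock: 32.55
ee_pos: [0.5817, 0.1096, 0.0776]
tcp_rot: [180.0, 0.0, 80.3]
ft_force: [0.8, 2.8, -0.7]
finger_gap: 0.842
finger_force: 1.1
clock: 33.55
ee_pos: [0.5708, 0.284, 0.1774]
tcp_rot: [-180.0, 0.0, 80.3]
ft_force: [0.8, -0.1, -0.4]
finger_gap: 0.841
finger_force: 0.0
top cover rel seat mm [ 1.6 -1.3] yaw rel -0.27 half 47.1 err mm 0.13
wall [-59.875  59.3  ] cover [[-61.5, 60.5], [-61.7, 59.5], [-61.7, 59.8], [-61.5, 60.3], [-62.2, 59.5]]
top cover rel seat mm [ 1.7 -1.2] yaw rel -0.26 half 47.2 err mm 0.18
wall [-59.875  59.3  ] cover [[-61.5, 60.5], [-61.7, 59.5], [-61.7, 60.0], [-61.5, 60.3], [-62.2, 59.5]]
```

Run:
```python
from h import *
def prof(im,xs,lo,hi,z,yaw):
    s=ST["top"][0];a=np.radians(yaw);f=im.astype(np.float32);q=(f[...,1]+1)/(f[...,0]+1);ys=np.arange(lo,hi,.00025);o=[]
    for x in xs:
        W=np.c_[s[0]+x*np.cos(a)-ys*np.sin(a),s[1]+x*np.sin(a)+ys*np.cos(a),np.full(len(ys),z)]
        p=proj("top",W).astype(np.float32);v=cv2.remap(q,p[:,0],p[:,1],1).ravel()
        t=(np.percentile(v,10)+np.percentile(v,90))/2
        b=v>t;k=np.where(b[1:]!=b[:-1])[0];o.append([round(ys[j]*1e3,1) for j in k])
    return o
for n in("b4raw","d1","f2"):
    im=cv2.imread(f"pics/{n}.png")[...,::-1].copy()
    print(n,"L",prof(im,[-.055,-.04,-.02,0,.02,.04,.055],.165,.2,.07,-9.76))
    print("  R",prof(im,[-.06,-.055,.04,.05,.055,.06],-.2,-.165,.07,-9.76))
```

```text
b4raw L [[np.float64(184.5)], [np.float64(184.5)], [np.float64(184.8)], [np.float64(184.3)], [np.float64(185.0)], [np.float64(185.0)], [np.float64(185.0)]]
  R [[np.float64(-183.8)], [np.float64(-183.5)], [np.float64(-184.0)], [np.float64(-184.2)], [np.float64(-184.5)], [np.float64(-184.2)]]
d1 L [[np.float64(184.5)], [np.float64(184.5)], [np.float64(184.8)], [np.float64(184.3)], [np.float64(185.0)], [np.float64(185.0)], [np.float64(185.0)]]
  R [[np.float64(-183.8)], [np.float64(-183.5)], [np.float64(-183.8)], [np.float64(-184.0)], [np.float64(-184.5)], [np.float64(-184.0)]]
f2 L [[np.float64(184.5)], [np.float64(184.5)], [np.float64(184.8)], [np.float64(184.3)], [np.float64(185.0)], [np.float64(184.8)], [np.float64(185.0)]]
  R [[np.float64(-184.2)], [np.float64(-183.5)], [np.float64(-183.8)], [np.float64(-184.0)], [np.float64(-184.2)], [np.float64(-184.0)]]
```

Run:
```python
from h import *
f=ray("top",(np.array([657,287])+.5)/5-.5+[210,142],.082)[0,:2]-SE;a=np.radians(9.6)
print("flange SE",f[0]*np.cos(a)-f[1]*np.sin(a),f[0]*np.sin(a)+f[1]*np.cos(a))
go([*sw(-.004,-.084),.0775],80.24)
```

```text
flange SE -0.012714404987417698 -0.1436924737319387
offset mm [-322.6   43.1  100.2] spin -0.0 rot [-1.7999e+02  3.0000e-02  8.0210e+01]
```

```bash
python3 -m jog '{"offset":[[-0.05,0.01,0],[-0.11,0.02,0],[-0.17,0.03,0],[-0.23,0.04,0],[-0.28,0.043,0],[-0.323,0.043,0],[-0.323,0.043,0],[-0.323,0.043,0.03]],"spin":[0,0,0,0,0,0,0,0],"hand":[0.085,0.085,0.085,0.085,0.085,0.085,0.085,0.085]}'
python3 -m jog '{"offset":[[0,0,0.03],[0,0,0.06],[0,0,0.069],[0,0,0.069],[0,0,0.069]],"spin":[0,0,0,0,0],"hand":[0.085,0.085,0.085,0.085,0.085]}'
python3 -c "
from h import *
go([*sw(-.004,-.0755),.0775],80.24)"
```

```text
clock: 34.65
ee_pos: [0.5596, -0.0428, 0.149]
tcp_rot: [179.8, 0.0, 80.1]
ft_force: [0.7, 0.2, -0.1]
finger_gap: 0.893
finger_force: 0.0
clock: 35.28
ee_pos: [0.5593, -0.0417, 0.0797]
tcp_rot: [179.9, 0.0, 80.3]
ft_force: [-0.5, -0.8, 0.6]
finger_gap: 0.895
finger_force: 0.0
offset mm [ 7.9 -0.5  2.2] spin 0.0 rot [1.799e+02 1.000e-02 8.026e+01]
```

```bash
python3 -m jog '{"offset":[[0.002,0,0.002],[0.004,0,0.002],[0.006,0,0.002],[0.007,0,0.002]],"spin":[0,0,0,0],"hand":[0.085,0.085,0.085,0.085]}'
python3 -m jog '{"offset":[[0.0005,0,0],[0.001,0,0]],"spin":[0,0],"hand":[0.085,0.085]}'
python3 -m jog '{"offset":[[0.0005,0,0],[0.001,0,0]],"spin":[0,0],"hand":[0.085,0.085]}'
python3 -m jog '{"offset":[[0.0005,0,0],[0.001,0,0]],"spin":[0,0],"hand":[0.085,0.085]}'
```

```text
clock: 35.78
ee_pos: [0.56, -0.0346, 0.0767]
tcp_rot: [180.0, 0.0, 80.3]
ft_force: [0.1, 0.3, -0.9]
finger_gap: 0.893
finger_force: 0.0
clock: 36.02
ee_pos: [0.5601, -0.0338, 0.0766]
tcp_rot: [-180.0, 0.0, 80.3]
ft_force: [0.4, 0.3, 0.2]
finger_gap: 0.892
finger_force: 0.0
clock: 36.28
ee_pos: [0.5603, -0.0328, 0.0766]
tcp_rot: [180.0, 0.0, 80.3]
ft_force: [0.4, 0.7, -0.4]
finger_gap: 0.896
finger_force: 0.0
clock: 36.52
ee_pos: [0.5604, -0.032, 0.0766]
tcp_rot: [180.0, 0.0, 80.3]
ft_force: [0.9, -2.7, 0.1]
finger_gap: 0.896
finger_force: 1.4
```

```bash
python3 -m jog '{"offset":[[0.0005,0,0],[0.001,0,0],[0.0013,0,0],[0.0013,0,0]],"spin":[0,0,0,0],"hand":[0.085,0.085,0.085,0.085]}'
python3 -m jog '{"offset":[[-0.005,0,0],[-0.009,0,0],[-0.009,0,-0.03],[-0.009,0,-0.08],[-0.03,0,-0.12],[-0.09,-0.01,-0.13],[-0.15,-0.02,-0.13],[-0.21,-0.03,-0.13]],"spin":[0,0,0,0,0,0,0,0],"hand":[0.085,0.085,0.085,0.085,0.085,0.085,0.085,0.085]}'
python3 -m jog '{"offset":[[-0.02,0,0],[-0.02,0,0]],"spin":[0,0],"hand":[0.085,0.085]}'
python3 chk.py g1 0;python3 chk.py g2 0
```

```text
clock: 37.02
ee_pos: [0.5606, -0.0305, 0.0766]
tcp_rot: [180.0, 0.0, 80.3]
ft_force: [-0.5, -2.6, -0.3]
finger_gap: 0.895
finger_force: 1.4
clock: 38.02
ee_pos: [0.4947, -0.2341, 0.207]
tcp_rot: [180.0, 0.0, 80.3]
ft_force: [0.5, -0.8, 1.0]
finger_gap: 0.892
finger_force: 0.0
clock: 38.28
ee_pos: [0.492, -0.253, 0.2065]
tcp_rot: [180.0, -0.0, 80.1]
ft_force: [-0.2, 0.0, -0.3]
finger_gap: 0.896
finger_force: 0.0
top cover rel seat mm [1.6 0.2] yaw rel -0.29 half 47.0 err mm 0.13
wall [-59.85  60.85] cover [[-60.0, 61.0], [-59.7, 61.0], [-59.7, 60.3], [-60.2, 60.5], [-60.2, 60.5]]
top cover rel seat mm [1.6 0.2] yaw rel -0.29 half 47.0 err mm 0.14
wall [-59.85  60.85] cover [[-60.0, 60.8], [-59.7, 61.0], [-60.0, 60.3], [-60.2, 60.5], [-60.2, 60.5]]
```

```bash
python3 -c "
from rig import arm
print(arm.sign_off())"
```

```text
the job is handed in; nothing more can be done
None
```

I handed the job in at about 38 s of the 64 s allowed: the spanner lies flat in the tray, and the cover was slid, not lifted, square against the back wall, flush at the sides to about 0.5 mm by camera; the flange was not touched.

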